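# Pack two L brackets head to foot in a carton tray

## Robot

A 6-joint arm with a two-finger parallel gripper is mounted at the origin on the work surface. World frame = base frame: x ahead of the robot, y to its left, z up, the work surface at z = 0. Lengths are in m, angles in degrees, forces in N, time in s.
With the tool pointing down it reaches from about 0.25 to 0.725 m from the base axis. Payload 9.7 kg.
Tool frame: the origin (TCP) lies at the very end of the fingers, on their centre line; the grasp point (between the pads) lies 19 mm behind it (bot.pinch_z is the distance from the TCP to the grasp point, in m); x points along the fingers, z is the direction in which the jaws open and shut, and the axes are right-handed (so a half turn about x gives the same grasp; the last joint's range is limited). The gripper opens to 85 mm and grips with 20 to 120 N. Pads are 22 mm wide; open, the fingers measure 114 mm over their backs; the gripper's body (76 mm by 85 mm) begins 54 mm behind the grasp point. The pads swing forward as they close: fully open they stand 13 mm farther back than shut.
Start: joints at [-75.573, 4.979, 10.078, 95.1, 0, 90], TCP at [0.137, -0.533, 0.231] pointing down, gripper open.
Joint ranges: [-179.16, 179.16], [-48.56, 103.87], [-65.8, 70.77], [-126.05, 130.52], [-82.76, 87.17], [-180, 180]. Speed limits (degrees/s): [127.2, 127.2, 147.25, 180, 180, 180].

## Interface

Orientations are given as [roll, pitch, yaw] about the fixed x, y, z axes, in that order (R = Rz(yaw) Ry(pitch) Rx(roll)).
In Python, from workcell import bot gives the robot as it stands.
- The arm moves only by the tool play_rows, never from a script. Its argument "rows" is a list of rows, each a list of 3 entries, a list of its own where there are three numbers: the shift along the tool's x, y, z in cm, then the turn about the tool's x in degrees, then the finger opening in cm, from 0 to 8.54. A call has 1 to 12 rows; each row is the pose to reach, as a shift and turn from the pose commanded when the call began, along the tool's axes at that moment; what a row does not reach only later rows make up. A row lasts 1/12 s, in which the tool goes at most 41.7 mm and 7.16 degrees, less where a joint would pass 70% of its speed; a pose out of reach is approached as far as the arm can. A call with a gripper value outside its range is refused whole. The fingers move at their own pace and stop on an object; "squeeze" is the grip in N (left out, the last holds). Time passes only in rows, so rows that repeat a pose let the fingers close. It gives the time, the measured TCP pose, the force and the opening at its end, in the units of the state.
- bot.get_obs(): the state, without advancing time (a new reading comes with each control period).
- bot.camera(name): name is "scene" or "top" or "wrist"; returns (picture, depth): 480x640x3 uint8, blue, green, red; 480x640 float32, m along the optical axis (not along the pixel's ray), 0 where there is no reading.
- bot.camera_model(name): a dict with "fx", "fy", "cx", "cy" (pixels), "k1" (the pictures are not rectified: a ray, as slopes to the right and down, at radius r is drawn at 1 + k1 r^2 times it, then the intrinsics apply), "origin" and "attitude" of the camera in the world; the wrist camera has in their place "mount" (4x4, takes a point from camera to tool coordinates, whose origin is the TCP and whose axes are the tool frame's). Camera axes: x right, y down, z forward; pixel columns grow to the right and rows downward; lengths in m; the calibration is good to about 2 mm. A picture is of the moment at which its call begins: read the wrist's pose just before it. camera_model takes no time and is no camera call.
- bot.job_done(): hands the job in, once; it reports no verdict.
The state is a dict: "time": time; "q": joint angles; "qd": joint speeds; "joint_efforts": joint torques, N m; "ee_pos": TCP position; "tcp_rot": TCP orientation; "wrist_force": force on the tool from outside, world axes, zero at the start; "torque": the same for the moment, N m; "opening": finger opening in m.
Only numpy, scipy, OpenCV 4.12 (cv2) and the standard library are available. Lean on these libraries where they do the work, as an engineer would, in place of code of your own. Each camera call takes 0.05 s, during which the arm holds its last target.

## Task

Pack the two matching L-shaped bracket plates into the shallow cardboard tray, so that both lie flat on its floor, side by side. They only fit nested head to foot, long arms along the tray and one turned half round to the other.

Things in the scene. Friction and masses are not known exactly. Their poses are not given: they have to be found in the camera images.
- tray: shallow cardboard tray fixed to the bench, inside 112 x 224 mm, walls 5, floor 5 and rim 20 mm above the bench. Origin: centre of its underside; x across, y along it, z up. Full when one bracket has its lug at x -28, y -43 mm, axes as the tray's, and the other at x 28, y 43, turned half round: some 10 mm to spare to the walls, 20 between. Either bracket may take either place
- bracket_a_grip (a point): dark L-shaped plate 8 mm thick, about 0.3 kg, flat on the bench. Point: on its upright lug (14 mm in x, 40 in y, top 60 mm above the underside), 42 mm above the underside, near the centre of mass; pinch the lug across x. Axes: z up; long arm x -18 to 18, y -59 to 89 mm; foot x 18 to 74, y -59 to -23. Left or right of the tray, yaw varies
- bracket_b_grip (a point): the second L-shaped plate, identical to the first: dark L-shaped plate 8 mm thick, about 0.3 kg, flat on the bench. Point: on its upright lug (14 mm in x, 40 in y, top 60 mm above the underside), 42 mm above the underside, near the centre of mass; pinch the lug across x. Axes: z up; long arm x -18 to 18, y -59 to 89 mm; foot x 18 to 74, y -59 to -23
Things that resemble listed ones, but are neither listed nor needed, are in the scene too. Leave any turquoise look-alike of the part that bears bracket_b_grip alone. What is shaped like the part that bears bracket_a_grip but pink is not meant.

How it is judged:
By the outcome, as a careful person would: the job done as asked, in the order asked, and still so for the second after the job is handed in, with the robot touching nothing.
It also fails if it takes over 58 s, if anything falls off the work surface, if the arm or the gripper's body presses on something with over 40 N, if the wrist force passes 120 N, or if a joint passes its speed limit or range.

## Working session

There is one attempt and no reset: what is moved stays moved. The work goes in short steps, Python scripts to look and compute and a tool call to move; the robot and the scene stay as the last step left them, time stands still between calls to the robot, and variables do not carry over. Pictures are saved under pics/ and viewed, and the job is handed in when it is done.

Besides the shell and the picture viewer there is one more tool, called after "Emit:" as name([rows], argument=value, ...), one row to a line, values as JSON. play_rows: Moves the arm, as the interface text tells. Its arguments: {"type":"object","properties":{"rows":{"type":"array"},"squeeze":{"type":"number"}},"required":["rows"]}

```bash
mkdir -p pics; ls; python3 - <<'E'
from workcell import bot
import cv2,json,numpy as np
o=bot.get_obs(); print(o)
for n in("scene","top","wrist"):
    im,d=bot.camera(n); cv2.imwrite(f"pics/{n}0.png",im); np.save(f"{n}0.npy",d); cv2.imwrite
    print(n,bot.camera_model(n))
E
```

```text
pics
{'time': 0.0, 'q': array([-7.55740413e+01,  5.01070710e+00,  1.00340190e+01,  9.50976714e+01,
       -1.22211554e-03,  9.00014362e+01]), 'qd': array([-0.03151083, -0.04436741,  0.15206675,  0.06531423,  0.05265677,
       -0.05149304]), 'joint_efforts': array([ 9.01668063e-04, -5.20384312e+01,  4.64811873e+01,  1.60835381e-02,
        1.71246347e-05,  7.06814873e-06]), 'ee_pos': array([ 0.13696048, -0.53244871,  0.23058293]), 'tcp_rot': array([-179.05698065,   89.92563039,  105.36754264]), 'wrist_force': array([-0.83615962,  0.33617897,  0.65760563]), 'torque': array([-0.02970799,  0.00458974, -0.00179446]), 'opening': 0.08533642156302135}
scene {'fx': 466.952926978966, 'fy': 466.952926978966, 'cx': 314.29522653213667, 'cy': 237.86203607524527, 'k1': 0.01836544360772195, 'origin': array([1.00125837, 0.185105  , 0.7390839 ]), 'attitude': array([-137.59832366,    0.30590883,  104.7794672 ])}
top {'fx': 540.7247556834741, 'fy': 540.7247556834741, 'cx': 326.924326707571, 'cy': 251.65381664471553, 'k1': -0.058165077359096776, 'origin': array([0.3352481 , 0.01745813, 1.1432193 ]), 'attitude': array([-174.41724328,    0.38196434,  -90.06794012])}
wrist {'fx': 357.2182577249669, 'fy': 357.2182577249669, 'cx': 311.68585214472336, 'cy': 239.49318809711156, 'k1': -0.016330987874998423, 'mount': array([[ 2.71770923e-04, -3.16414566e-01,  9.48620972e-01,
        -1.43037885e-01],
       [ 5.63628672e-04, -9.48620808e-01, -3.16414672e-01,
         8.13796993e-02],
       [ 9.99999804e-01,  6.20662286e-04, -7.94672309e-05,
        -1.87992938e-04],
       [ 0.00000000e+00,  0.00000000e+00,  0.00000000e+00,
         1.00000000e+00]])}
```

View pics/top0.png

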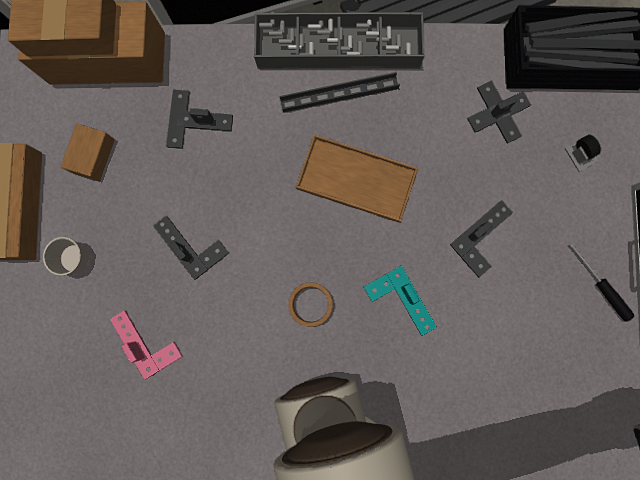

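View pics/scene0.png

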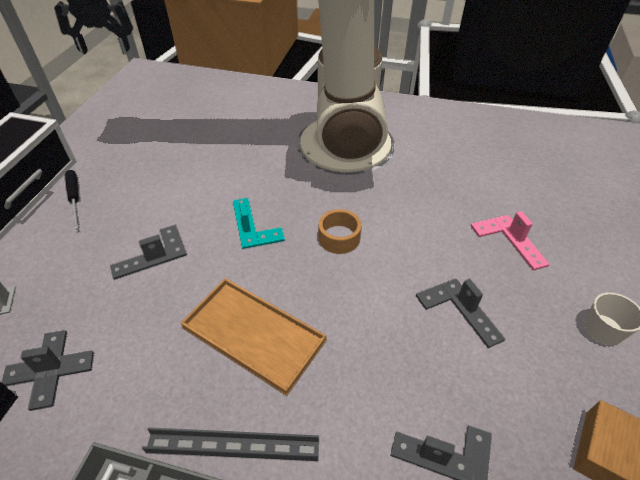

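View pics/wrist0.png

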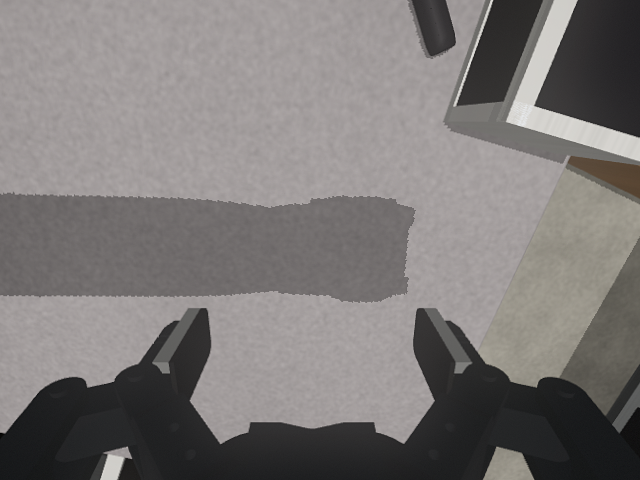

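```bash
python3 - <<'E'
import cv2,numpy as np
im=cv2.imread("pics/top0.png")
a=cv2.resize(im[205:285,145:245],None,fx=4,fy=4,interpolation=cv2.INTER_CUBIC)
b=cv2.resize(im[195:275+5,430:530],None,fx=4,fy=4,interpolation=cv2.INTER_CUBIC)[:320]
c=cv2.resize(im[125:225,290:425],None,fx=4,fy=4,interpolation=cv2.INTER_CUBIC)
cv2.imwrite("pics/ab.png",np.hstack([a,b])); cv2.imwrite("pics/tray.png",c)
d=np.load("top0.npy");print(d[275,250],d[180,357],d[232,480],d[250,185],d[118,205],d[150,307])
E
```

```text
1.1440177 1.1609133 1.0898085 1.1276834 1.1385602 1.1654943
```

View pics/ab.png

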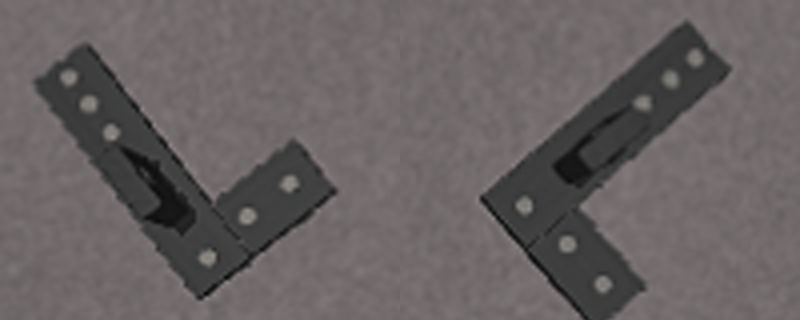

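View pics/tray.png

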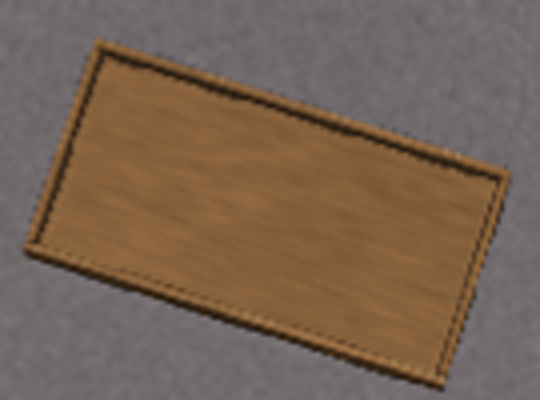

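```bash
cat > h.py <<'E'
import numpy as np,cv2
from workcell import bot
from scipy.spatial.transform import Rotation as R
from scipy.optimize import least_squares
def cam(name,obs=None):
    m=bot.camera_model(name)
    if name=="wrist":
        T=np.eye(4);T[:3,:3]=R.from_euler("xyz",obs["tcp_rot"],degrees=True).as_matrix();T[:3,3]=obs["ee_pos"]
        T=T@m["mount"];return m,T[:3,:3],T[:3,3]
    return m,R.from_euler("xyz",m["attitude"],degrees=True).as_matrix(),np.array(m["origin"])
def proj(c,P):
    m,Rc,o=c;p=(np.atleast_2d(P)-o)@Rc;s=p[:,:2]/p[:,2:]
    s=s*(1+m["k1"]*(s**2).sum(1,keepdims=True));return s*[m["fx"],m["fy"]]+[m["cx"],m["cy"]]
def unproj(c,uv,z):
    m,Rc,o=c;d=(np.atleast_2d(uv)-[m["cx"],m["cy"]])/[m["fx"],m["fy"]];s=d.copy()
    for _ in range(20): s=d/(1+m["k1"]*(s**2).sum(1,keepdims=True))
    r=np.c_[s,np.ones(len(s))]@Rc.T
    return o+r*((z-o[2])/r[:,2])[:,None]
def fit(obs,tmpl,x0,freez=None):
    """obs: list of (cam, uv array, template idx). pose x,y,yaw(deg),z"""
    def f(p):
        z=p[3] if freez is None else freez
        P=tmpl@R.from_euler("z",p[2],degrees=True).as_matrix().T+[p[0],p[1],z]
        return np.concatenate([(proj(c,P[i])-uv).ravel() for c,uv,i in obs])
    r=least_squares(f,x0,loss="soft_l1");return r.x,r.fun.reshape(-1,2)
# bracket top-face outline, z relative to underside
BR=np.array([[-18,89,8],[18,89,8],[-18,-59,8],[74,-59,8],[74,-23,8],[18,-23,8]])/1000.
LUG=np.array([[-7,20,60],[7,20,60],[7,-20,60],[-7,-20,60]])/1000. # top
TR=np.array([[-61,117,20],[61,117,20],[61,-117,20],[-61,-117,20]])/1000.
E
python3 - <<'E'
from h import *
c=cam("top")
def cr(l,ox,oy): return (np.array(l)+.5)/4-.5+[ox,oy]
A=cr([(35,82),(88,43),(200,298),(338,190),(294,140),(215,205)],145,205)
B=cr([(288,22),(331,70),(81,200),(190,322),(245,288),(173,210)],430,195)
T=cr([(97,42),(510,173),(440,384),(25,247)],290,125)
for n,uv in(("A",A),("B",B)):
    P=unproj(c,uv,.008);d=P[0]-P[2];print(n,P[:,:2].round(4).tolist(),np.linalg.norm(d))
    x0=[*P[[2,5]].mean(0)[:2],np.degrees(np.arctan2(d[1],d[0]))-90,0]
    for fz in(0,None): 
        p,r=fit([(c,uv,range(6))],BR,x0,fz);print(p.round(4),r.round(1).tolist())
P=unproj(c,T,.02);print(P.round(4).tolist(),[np.linalg.norm(P[i]-P[i-1]).round(4) for i in range(4)])
print("centre",P.mean(0))
E
```

```text
A [[0.5039, 0.3958], [0.5248, 0.3678], [0.3885, 0.3041], [0.4456, 0.2318], [0.4723, 0.2557], [0.4377, 0.2972]] 0.1473728878936428
[  0.445    0.3266 -51.4407   0.    ] [[-0.1, 0.3], [-0.1, -0.4], [0.1, 0.4], [-0.0, 0.3], [0.7, -0.4], [-0.4, -0.2]]
[ 4.45800e-01  3.28500e-01 -5.14238e+01 -7.50000e-03] [[0.1, 0.4], [0.1, -0.2], [0.1, 0.2], [-0.3, 0.3], [0.5, -0.3], [-0.5, -0.3]]
B [[0.5563, -0.3489], [0.5303, -0.3712], [0.4607, -0.2352], [0.396, -0.2914], [0.4138, -0.3212], [0.4553, -0.284]] 0.14857440539415492
[   0.4858   -0.2911 -140.3097    0.    ] [[-0.4, -0.1], [-0.0, 0.7], [-0.5, -0.6], [0.8, 2.3], [-0.2, -0.2], [0.4, -0.9]]
[ 4.862000e-01 -2.920000e-01 -1.403212e+02 -2.800000e-03] [[-0.4, -0.0], [-0.1, 0.7], [-0.4, -0.6], [0.8, 2.2], [-0.2, -0.2], [0.4, -1.0]]
[[0.6955, 0.0524, 0.02], [0.6234, -0.1669, 0.02], [0.5102, -0.1279, 0.02], [0.5839, 0.0903, 0.02]] [np.float64(0.1178), np.float64(0.2309), np.float64(0.1197), np.float64(0.2303)]
centre [ 0.60326591 -0.03802381  0.02      ]
```

```bash
python3 - <<'E'
import cv2,numpy as np
im=cv2.imread("pics/scene0.png")
s=lambda x,y,w,h,k:cv2.resize(im[y:y+h,x:x+w],None,fx=k,fy=k,interpolation=cv2.INTER_CUBIC)
cv2.imwrite("pics/sab.png",np.hstack([s(105,215,100,75,4),s(410,273,100,75,4)])); cv2.imwrite("pics/stray.png",s(175,270,160,125,4))
E
```

```text
(no output)
```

View pics/sab.png

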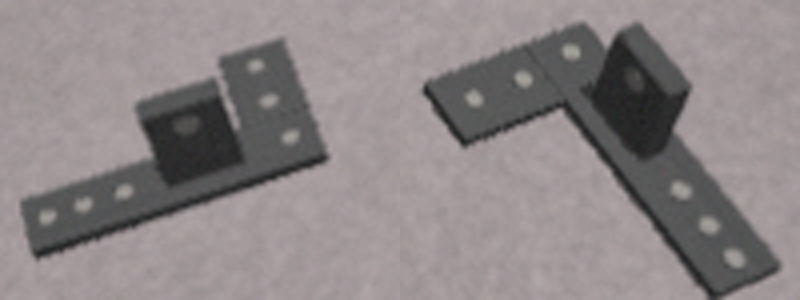

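View pics/stray.png

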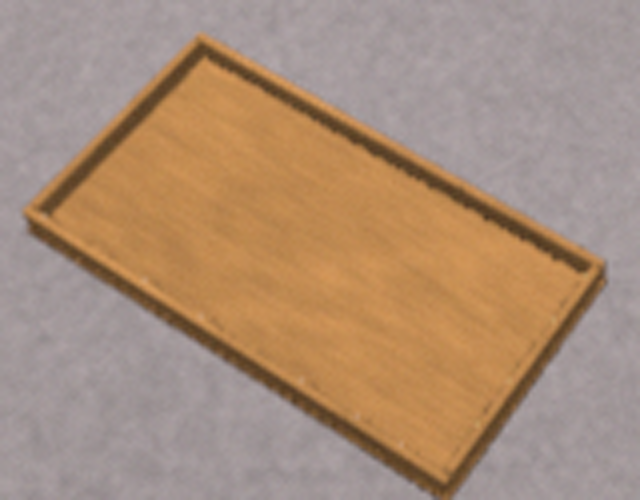

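```bash
python3 - <<'E'
from h import *
c=cam("top");s=cam("scene")
def cr(l,ox,oy): return (np.array(l)+.5)/4-.5+[ox,oy]
F=np.vstack([BR,LUG])
A=cr([(35,82),(88,43),(200,298),(338,190),(294,140),(215,205)],145,205)
B=cr([(288,22),(331,70),(81,200),(245,288),(173,210)],430,195)
T=cr([(97,42),(510,173),(440,384),(25,247)],290,125)
Bs=cr([(37,249),(22,202),(327,157),(285,39),(219,57),(136,104),(214,79),(224,96),(147,122)],105,215)
As=cr([(380,266),(315,292),(188,24),(24,88),(65,140),(168,103),(267,97),(215,36),(238,22),(290,88)],410,273)
Ts=cr([(447,487),(27,213),(200,37),(606,262)],175,270)
oA=[(c,A,range(6)),(s,As,[0,1,2,3,4,5,6,7,8,9])]
oB=[(c,B,[0,1,2,4,5]),(s,Bs,[0,1,2,3,4,6,7,8,9])]
oT=[(c,T,[1,2,3,0]),(s,Ts,[1,2,3,0])]
for n,o,t,x0 in(("A",oA,F,[.445,.327,-51.4,0]),("B",oB,F,[.486,-.292,-140,0]),("T",oT,TR,[.603,-.038,-18.2,0])):
    for sub in (o,o[:1],o[1:]):
        p,r=fit(sub,t,x0);print(n,p.round(4),r.round(1).tolist())
    # triangulated lug/rim height: free
E
```

```text
A [ 4.45300e-01  3.29000e-01 -5.18285e+01 -4.10000e-03] [[-0.4, 0.2], [-0.4, -0.4], [-0.7, 0.4], [-0.8, 0.7], [0.0, -0.1], [-1.1, -0.1], [0.1, 0.3], [-0.4, 1.1], [-1.1, -0.3], [-0.4, -1.0], [-0.4, 0.4], [-0.9, -0.2], [6.4, -1.9], [12.9, 15.9], [-6.4, 2.8], [-13.0, -16.2]]
A [ 4.45800e-01  3.28500e-01 -5.14238e+01 -7.50000e-03] [[0.1, 0.4], [0.1, -0.2], [0.1, 0.2], [-0.3, 0.3], [0.5, -0.3], [-0.5, -0.3]]
A [ 4.37200e-01  3.32000e-01 -5.22014e+01 -1.45000e-02] [[-0.2, 0.0], [-0.5, 0.6], [-0.3, 0.0], [0.8, -1.1], [0.6, 0.2], [-0.2, -0.1], [6.7, -1.7], [13.2, 16.0], [-5.8, 3.1], [-12.4, -15.8]]
B [ 4.853000e-01 -2.918000e-01 -1.403578e+02 -3.500000e-03] [[-0.5, 0.5], [-0.2, 1.3], [-0.5, -0.2], [-0.4, 0.2], [0.3, -0.5], [-1.3, 0.6], [-0.4, -0.5], [0.1, -0.6], [-0.0, -0.1], [-0.0, 0.5], [1.0, 4.5], [-19.9, 5.9], [-2.0, -4.6], [18.8, -6.4]]
B [ 4.844000e-01 -2.898000e-01 -1.398654e+02  5.700000e-03] [[-0.4, -0.2], [0.1, 0.6], [-0.4, -0.0], [0.2, 0.2], [0.6, -0.5]]
B [ 4.787000e-01 -2.976000e-01 -1.407857e+02 -1.280000e-02] [[-0.7, 0.1], [0.4, -0.8], [-0.1, -0.4], [0.2, 0.4], [0.3, 0.8], [1.3, 4.6], [-19.5, 6.1], [-1.9, -4.3], [18.9, -6.1]]
T [ 6.0380e-01 -3.7700e-02 -1.8397e+01 -5.3000e-03] [[-0.7, -0.6], [0.1, 0.0], [0.4, 1.0], [-0.9, 1.1], [-0.3, 0.1], [-1.2, 0.6], [0.0, -0.8], [0.2, 0.5]]
T [  0.6079  -0.039  -18.5252  -0.0192] [[0.2, -0.6], [-0.4, -0.1], [0.1, 0.2], [0.1, 0.4]]
T [ 6.00600e-01 -3.87000e-02 -1.83042e+01 -1.07000e-02] [[-0.1, -0.5], [-0.4, 0.7], [0.5, -0.4], [0.0, 0.3]]
```

```bash
python3 - <<'E'
from h import *
c=cam("top");s=cam("scene")
def cr(l,ox,oy): return (np.array(l)+.5)/4-.5+[ox,oy]
F=np.vstack([BR,LUG])
A=cr([(35,82),(88,43),(200,298),(338,190),(294,140),(215,205)],145,205)
B=cr([(288,22),(331,70),(81,200),(245,288),(173,210)],430,195)
Bs=cr([(37,249),(22,202),(327,157),(285,39),(219,57),(136,104),(214,79),(224,96),(147,122)],105,215)
As=cr([(380,266),(315,292),(188,24),(24,88),(65,140),(168,103),(267,97),(215,36),(238,22),(290,88)],410,273)
oA=[(c,A,range(6)),(s,As,[0,1,2,3,4,5,7,8,9,6])]
oB=[(c,B,[0,1,2,4,5]),(s,Bs,[0,1,2,3,4,7,8,9,6])]
for n,o,t,x0 in(("A",oA,F,[.445,.327,-51.4,0]),("B",oB,F,[.486,-.292,-140,0])):
    for fz in(None,0):
        p,r=fit(o,t,x0,fz);print(n,p.round(4),r.round(1).tolist())
E
```

```text
A [ 4.45200e-01  3.28900e-01 -5.15722e+01 -4.00000e-03] [[-0.5, 0.3], [-0.5, -0.3], [-0.6, 0.4], [-0.8, 0.5], [-0.0, -0.2], [-1.1, -0.1], [0.2, 0.1], [-0.3, 1.0], [-1.3, -0.4], [-0.5, -0.9], [-0.4, 0.5], [-1.0, -0.2], [-0.1, 0.6], [-0.7, -0.8], [-0.1, 0.2], [0.7, 0.2]]
A [  0.4468   0.3283 -51.8407   0.    ] [[-0.7, -0.8], [-0.6, -1.4], [-0.8, -0.4], [-0.8, -0.2], [-0.0, -1.0], [-1.2, -1.0], [0.3, -0.2], [-0.3, 0.6], [-1.1, -1.1], [-0.6, -1.8], [-0.5, -0.2], [-0.9, -0.9], [0.0, -0.1], [-0.6, -1.5], [0.1, -0.5], [0.9, -0.5]]
B [ 4.851000e-01 -2.916000e-01 -1.399655e+02 -3.800000e-03] [[-0.9, 0.4], [-0.5, 1.1], [-0.6, 0.1], [-0.3, 0.2], [0.2, -0.4], [-1.0, 0.8], [-0.2, -0.2], [0.3, -0.7], [-0.2, -0.1], [-0.1, 0.6], [-0.2, -0.2], [0.6, -0.4], [-0.3, 0.1], [-1.6, 0.1]]
B [   0.4864   -0.2899 -139.9824    0.    ] [[-1.2, -0.5], [-0.7, 0.2], [-1.0, -0.7], [-0.6, -0.5], [-0.1, -1.2], [-1.2, 0.3], [-0.4, -0.8], [0.4, -1.3], [-0.1, -0.7], [-0.1, -0.1], [-0.3, -0.9], [0.6, -1.1], [-0.3, -0.6], [-1.7, -0.6]]
```

```bash
cat >> h.py <<'E'
def plan(xyz,yaw,half=False):
    """shift (cm, tool axes) and turn (deg) to bring TCP to xyz with jaw z along world yaw (mod 180 nearest)"""
    o=bot.get_obs();M=R.from_euler("xyz",o["tcp_rot"],degrees=True).as_matrix()
    z=M[:,2];cur=np.degrees(np.arctan2(z[1],z[0]))
    dy=(yaw-cur+90)%180-90
    if half: dy-=180*np.sign(dy)
    print("t",round(o["time"],2),"tcp",o["ee_pos"].round(4),"down",M[:,0].round(3),"jawyaw",cur.round(2),"q6",o["q"][5].round(1),"open",round(o["opening"],4),"F",o["wrist_force"].round(1))
    print("shift cm",(M.T@(np.array(xyz)-o["ee_pos"])*100).round(2),"turn",round(-dy,2))
E
python3 - <<'E'
from h import *
plan([.4855,-.291,.17],-140)
plan([.4855,-.291,.17],-140,True)
E
```

```text
t 0.15 tcp [ 0.137  -0.5325  0.2308] down [-0.     0.001 -1.   ] jawyaw -75.57 q6 90.0 open 0.0851 F [-0.3 -0.2  0.2]
shift cm [  6.09  39.77 -14.7 ] turn 64.43
t 0.15 tcp [ 0.137  -0.5325  0.2308] down [-0.     0.001 -1.   ] jawyaw -75.57 q6 90.0 open 0.0851 F [-0.3 -0.2  0.2]
shift cm [  6.09  39.77 -14.7 ] turn -115.57
```

Emit:
play_rows([
  [[1, 8, -3], -14, 8],
  [[2, 16, -6], -28, 8],
  [[3, 24, -9], -40, 8],
  [[4, 30, -11], -40, 8],
])

```text
time: 0.48
ee_pos: [0.2738, -0.437, 0.211]
tcp_rot: [158.1, 90.0, 111.5]
wrist_force: [-0.0, 0.3, 0.4]
opening: 0.08
```

```bash
python3 - <<'E'
from h import *
plan([.4855,-.291,.17],-140)
plan([.4855,-.291,.17],-140,True)
E
```

```text
t 0.48 tcp [ 0.2738 -0.437   0.211 ] down [-0.  0. -1.] jawyaw -46.63 q6 78.7 open 0.08 F [-0.   0.3  0.4]
shift cm [ 4.1  25.41  3.93] turn -86.63
t 0.48 tcp [ 0.2738 -0.437   0.211 ] down [-0.  0. -1.] jawyaw -46.63 q6 78.7 open 0.08 F [-0.   0.3  0.4]
shift cm [ 4.1  25.41  3.93] turn 93.37
```

Emit:
play_rows([
  [[1.5, 6, 1], -7, 5],
  [[3, 11, 2], -14, 5],
  [[4, 16, 3], -21, 5],
  [[4, 20, 3.5], -28, 5],
  [[4, 24, 3.8], -35, 5],
  [[4, 25.4, 3.9], -42, 5],
  [[4, 25.4, 3.9], -49, 5],
  [[4, 25.4, 3.9], -56, 5],
  [[4, 25.4, 3.9], -63, 5],
  [[4, 25.4, 3.9], -70, 5],
  [[4, 25.4, 3.9], -77, 5],
  [[4, 25.4, 3.9], -84, 5],
])

```text
time: 1.48
ee_pos: [0.485, -0.293, 0.171]
tcp_rot: [110.7, 90.0, 148.1]
wrist_force: [0.3, -0.1, -0.4]
opening: 0.0498
```

```bash
python3 - <<'E'
from h import *
import pickle
plan([.4855,-.291,.024],40)
o=bot.get_obs();im,d=bot.camera("wrist");cv2.imwrite("pics/w1.png",im);pickle.dump((o,d),open("w1.pkl","wb"))
F=np.vstack([BR,LUG]);M=R.from_euler("z",-140,degrees=True).as_matrix()
print(proj(cam("wrist",o),F@M.T+[.4855,-.291,0]).round(0).tolist())
E
```

```text
t 1.48 tcp [ 0.485 -0.293  0.171] down [-0.001  0.    -1.   ] jawyaw 37.44 q6 21.4 open 0.0498 F [ 0.3 -0.1 -0.4]
shift cm [14.7   0.13  0.16] turn -2.56
[[336.0, 305.0], [299.0, 306.0], [332.0, 147.0], [222.0, 152.0], [227.0, 194.0], [291.0, 191.0], [324.0, 258.0], [306.0, 259.0], [303.0, 208.0], [322.0, 207.0]]
```

View pics/w1.png

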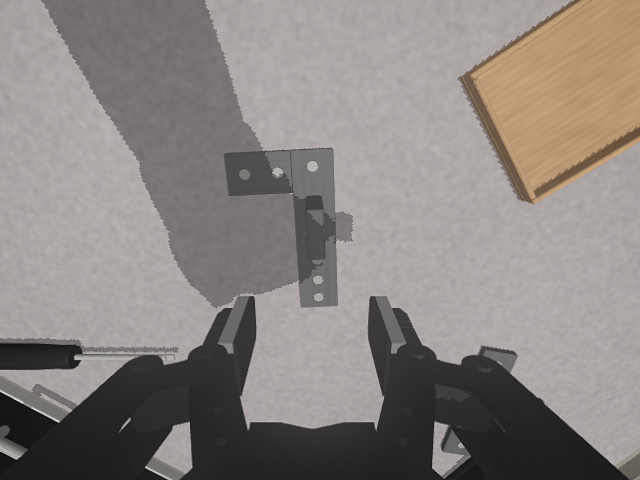

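```bash
python3 - <<'E'
from h import *
import pickle
o,d=pickle.load(open("w1.pkl","rb"))
uv=np.array([(337.5,305.5),(301,306.5),(333,148),(225,153),(229,195.5),(293,192)])
for fz in(None,0.):
    p,r=fit([(cam("wrist",o),uv,range(6))],BR,[.4855,-.291,-140,0],fz);print(p.round(4),r.round(1).tolist())
plan([*p[:2],.023],p[2]+180)
E
```

```text
[ 4.875000e-01 -2.911000e-01 -1.398503e+02 -1.900000e-03] [[0.1, -0.5], [-0.5, 0.1], [0.4, -0.1], [-0.8, 0.2], [0.3, -0.1], [0.2, 0.3]]
[   0.4873   -0.2907 -139.8415    0.    ] [[0.4, 0.1], [-0.4, 0.6], [0.7, -0.5], [-1.2, -0.1], [-0.1, -0.2], [0.3, 0.3]]
t 1.53 tcp [ 0.485  -0.2931  0.171 ] down [-0.001  0.    -1.   ] jawyaw 37.95 q6 20.9 open 0.0501 F [ 0.6 -0.  -0.5]
shift cm [14.8   0.04  0.33] turn -2.21
```

Emit:
play_rows([
  [[3, 0, 0.3], -2.2, 4],
  [[6, 0, 0.3], -2.2, 4],
  [[9, 0, 0.3], -2.2, 4],
  [[12, 0, 0.3], -2.2, 4],
  [[13.7, 0, 0.3], -2.2, 4],
  [[14.7, 0, 0.3], -2.2, 4],
  [[14.7, 0, 0.3], -2.2, 4],
  [[14.7, 0, 0.3], -2.2, 0.5],
  [[14.7, 0, 0.3], -2.2, 0.5],
  [[14.7, 0, 0.3], -2.2, 0.5],
  [[14.7, 0, 0.3], -2.2, 0.5],
  [[14.7, 0, 0.3], -2.2, 0.5],
], squeeze=50)

```text
time: 2.53
ee_pos: [0.4882, -0.292, 0.0261]
tcp_rot: [-74.7, 89.8, -35.5]
wrist_force: [-0.7, -0.8, 7.4]
opening: 0.0129
```

```bash
python3 - <<'E'
from h import *
plan([.4875,-.291,.14],40)
E
```

```text
t 2.53 tcp [ 0.4882 -0.292   0.0261] down [ 0.002 -0.002 -1.   ] jawyaw 39.26 q6 19.9 open 0.0129 F [-0.7 -0.8  7.4]
shift cm [-11.39   0.1    0.02] turn -0.74
```

Emit:
play_rows([
  [[0, 0, 0], 0, 0.5],
  [[0, 0, 0], 0, 0.5],
  [[-1, 0, 0], 0, 0.5],
  [[-2.5, 0, 0], 0, 0.5],
  [[-4.5, 0, 0], 0, 0.5],
  [[-6.5, 0, 0], 0, 0.5],
  [[-8.5, 0, 0], 0, 0.5],
  [[-10, 0, 0], 0, 0.5],
  [[-10, 0, 0], 0, 0.5],
])

```text
time: 3.28
ee_pos: [0.4886, -0.292, 0.1283]
tcp_rot: [-68.1, 89.7, -28.9]
wrist_force: [-0.1, -0.7, -2.7]
opening: 0.0131
```

```bash
python3 - <<'E'
from h import *
import pickle
plan([.604,-.038,.13],-18.4)
o=bot.get_obs();im,d=bot.camera("wrist");cv2.imwrite("pics/w2.png",im);pickle.dump((o,d),open("w2.pkl","wb"))
cv2.imwrite("pics/s2.png",bot.camera("scene")[0])
E
```

```text
t 3.28 tcp [ 0.4886 -0.292   0.1283] down [ 0.004 -0.002 -1.   ] jawyaw 39.27 q6 19.9 open 0.0131 F [-0.1 -0.7 -2.7]
shift cm [-0.18 12.36 25.01] turn 57.67
```

View pics/w2.png

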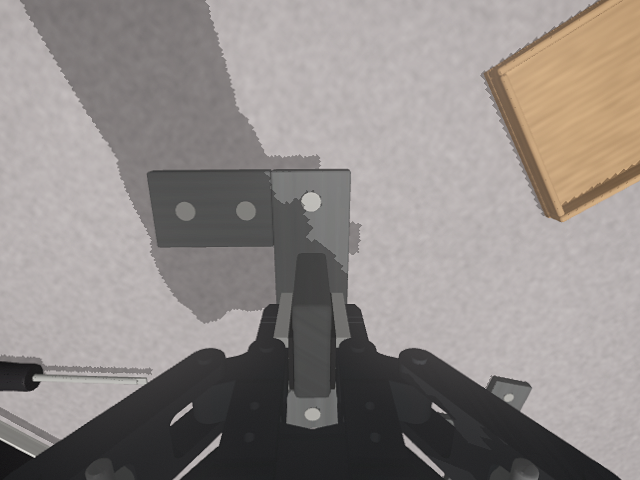

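View pics/s2.png

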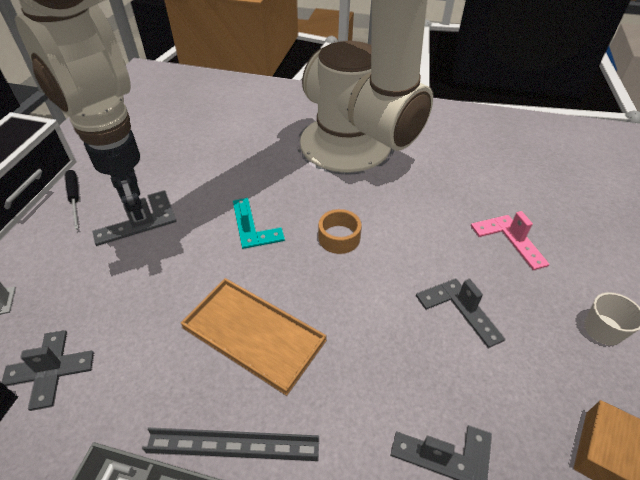

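```bash
cat > held.py <<'E'
from h import *
import pickle
def held(pk,uv,idx,yaw0):
    o,d=pickle.load(open(pk,"rb"));c=cam("wrist",o);e=o["ee_pos"]
    p,r=fit([(c,np.array(uv),idx)],BR,[e[0],e[1],yaw0,e[2]-.026])
    M=R.from_euler("xyz",o["tcp_rot"],degrees=True).as_matrix();z=M[:,2];jy=np.degrees(np.arctan2(z[1],z[0]))
    print("pose",p.round(4),"res",r.round(1).tolist(),"tool off (xyz mm):",(M.T@(np.array([p[0],p[1],p[3]])-e)*1000).round(1),"yaw-jaw",((p[2]-jy+90)%180-90).round(2))
E
python3 - <<'E'
from held import *
held("w2.pkl",[(351,170),(148,172),(158,247.5),(275,247)],[2,3,4,5],-140)
E
```

```text
pose [ 4.883000e-01 -2.908000e-01 -1.402545e+02  1.012000e-01] res [[0.5, 0.4], [-0.8, 0.3], [0.7, -0.2], [-0.4, -0.6]] tool off (xyz mm): [27.1  1.3  0.4] yaw-jaw 0.47
```

```bash
cat >> h.py <<'E'
def slot(k,t=(.604,-.038,-18.4)):
    l=[(-.028,-.043),(.028,.043)][k];a=np.radians(t[2])
    return [t[0]+l[0]*np.cos(a)-l[1]*np.sin(a),t[1]+l[0]*np.sin(a)+l[1]*np.cos(a)]
E
python3 - <<'E'
from h import *
print(slot(0),slot(1));plan([*slot(1),.128],-18.4)
E
```

```text
[np.float64(0.5638585630852286), np.float64(-0.06996349546619447)] [np.float64(0.6441414369147713), np.float64(-0.006036504533805526)]
t 3.38 tcp [ 0.4876 -0.2914  0.1245] down [ 0.001 -0.    -1.   ] jawyaw 39.27 q6 19.9 open 0.0134 F [-0.1  0.6 -3.6]
shift cm [-0.34 12.18 30.18] turn 57.67
```

Emit:
play_rows([
  [[-0.3, 0.6, 1.5], 3, 0.5],
  [[-0.3, 1.8, 4.5], 9, 0.5],
  [[-0.3, 3.1, 7.5], 15, 0.5],
  [[-0.3, 4.3, 10.5], 21, 0.5],
  [[-0.3, 5.6, 14], 27, 0.5],
  [[-0.3, 7, 17.5], 33, 0.5],
  [[-0.3, 8.4, 21], 39, 0.5],
  [[-0.3, 9.9, 24.5], 45, 0.5],
  [[-0.3, 11.2, 27.5], 51, 0.5],
  [[-0.3, 12, 29.5], 56, 0.5],
  [[-0.3, 12.2, 30.2], 57.7, 0.5],
  [[-0.3, 12.2, 30.2], 57.7, 0.5],
])

```text
time: 4.38
ee_pos: [0.6439, -0.0037, 0.1249]
tcp_rot: [-168.1, 89.8, 173.5]
wrist_force: [-0.5, -0.6, -3.9]
opening: 0.0136
```

Emit:
play_rows([
  [[0, 0, 0], 0, 0.5],
  [[0, 0, 0], 0, 0.5],
])

```text
time: 4.55
ee_pos: [0.6433, -0.0065, 0.1264]
tcp_rot: [-154.7, 89.9, -173.1]
wrist_force: [-0.7, -0.0, -2.3]
opening: 0.0137
```

```bash
python3 - <<'E'
from h import *
import pickle
plan([*slot(1),.128],-18.4)
o=bot.get_obs();im,d=bot.camera("wrist");cv2.imwrite("pics/w3.png",im);pickle.dump((o,d),open("w3.pkl","wb"))
E
```

```text
t 4.55 tcp [ 0.6433 -0.0065  0.1264] down [-0.002 -0.    -1.   ] jawyaw -18.38 q6 107.8 open 0.0137 F [-0.7 -0.  -2.3]
shift cm [-0.16  0.07  0.07] turn 0.02
```

View pics/w3.png

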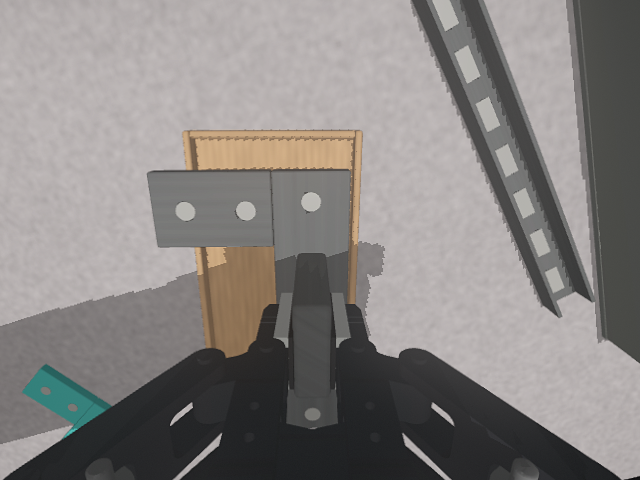

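```bash
python3 - <<'E'
import cv2
im=cv2.imread("pics/w3.png")
cv2.imwrite("pics/w3c.png",cv2.resize(im[120:260,145:385],None,fx=3.3,fy=3.3,interpolation=cv2.INTER_CUBIC))
E
```

```text
(no output)
```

View pics/w3c.png

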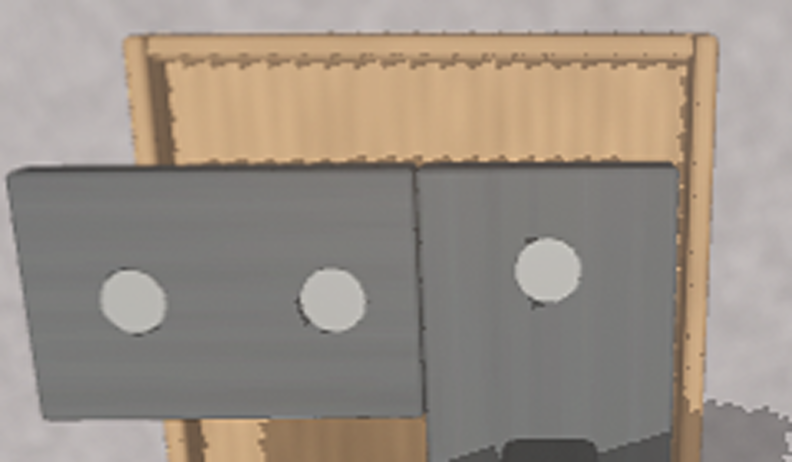

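```bash
python3 - <<'E'
from held import *
o,d=pickle.load(open("w3.pkl","rb"));c=cam("wrist",o)
uv=[(182.6,130.9),(362.6,130.9),(195,247.3),(358,244)]
P=unproj(c,uv,.02);print(P.round(4).tolist(),"width",np.linalg.norm(P[0]-P[1]))
w=np.linalg.norm(P[0]-P[1])
m=(P[0]+P[1])/2
for a,b in((2,0),(3,1),(1,0)):
    v=P[b]-P[a];print(np.degrees(np.arctan2(v[1],v[0])))
yaw=np.degrees(np.arctan2(*(P[1]-P[0])[[1,0]]))
for y in(yaw,-18.4):
    a=np.radians(y);print("yaw",y,"centre",(m[:2]-.117*np.array([-np.sin(a),np.cos(a)])).round(4))
held("w3.pkl",[(351,170),(148,172),(158,247.5),(275,247)],[2,3,4,5],161.6)
E
```

```text
[[0.5845, 0.0921, 0.02], [0.699, 0.054, 0.02], [0.5583, 0.0135, 0.02], [0.6739, -0.0221, 0.02]] width 0.12064825387352625
71.55542262510825
71.77187256902832
161.59248738262616
yaw -18.40751261737385 centre [ 0.6048 -0.0379]
yaw -18.4 centre [ 0.6048 -0.038 ]
pose [ 6.439000e-01 -5.400000e-03  1.621291e+02  9.960000e-02] res [[0.4, 0.3], [-0.7, 0.2], [0.7, -0.1], [-0.5, -0.5]] tool off (xyz mm): [26.8  1.2  0.2] yaw-jaw 0.51
```

Emit:
play_rows([
  [[1, 0, 0.05], 0.3, 0.5],
  [[3, 0, 0.05], 0.3, 0.5],
  [[5, 0, 0.05], 0.3, 0.5],
  [[6.5, 0, 0.05], 0.3, 0.5],
  [[7.8, 0, 0.05], 0.3, 0.5],
  [[8.6, 0, 0.05], 0.3, 0.5],
  [[9.1, 0, 0.05], 0.3, 0.5],
  [[9.3, 0, 0.05], 0.3, 0.5],
  [[9.3, 0, 0.05], 0.3, 0.5],
  [[9.3, 0, 0.05], 0.3, 0.5],
])

```text
time: 5.43
ee_pos: [0.6449, -0.006, 0.0352]
tcp_rot: [16.9, 89.9, -1.8]
wrist_force: [-0.6, 0.4, -2.8]
opening: 0.0132
```

```bash
python3 - <<'E'
from h import *
plan([*slot(1),.032],-18.4)
cv2.imwrite("pics/s4.png",bot.camera("scene")[0])
E
```

```text
t 5.43 tcp [ 0.6449 -0.006   0.0352] down [ 0.001 -0.    -1.   ] jawyaw -18.73 q6 108.2 open 0.0132 F [-0.6  0.4 -2.8]
shift cm [ 0.32 -0.03 -0.07] turn -0.33
```

View pics/s4.png

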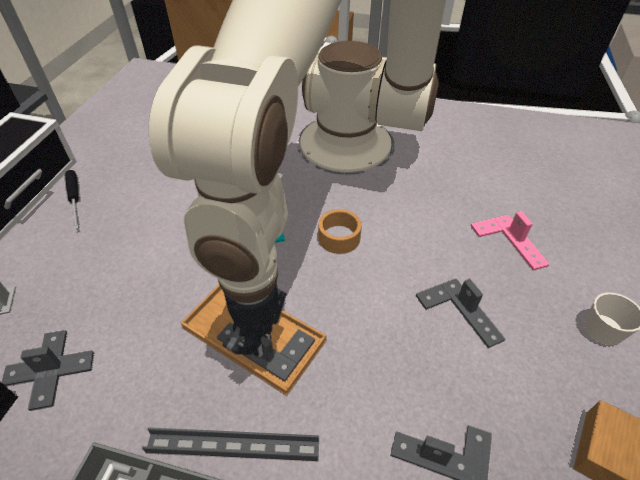

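Emit:
play_rows([
  [[0.15, 0, 0], 0, 0.5],
  [[0.25, 0, 0], 0, 0.5],
  [[0.35, 0, 0], 0, 0.5],
  [[0.35, 0, 0], 0, 0.5],
])

```text
time: 5.82
ee_pos: [0.6447, -0.0059, 0.0312]
tcp_rot: [10.4, 90.0, -8.3]
wrist_force: [0.1, 0.1, -0.3]
opening: 0.0136
```

Emit:
play_rows([
  [[0, 0, 0], 0, 2],
  [[0, 0, 0], 0, 3],
  [[0, 0, 0], 0, 3.5],
  [[0, 0, 0], 0, 3.5],
  [[-1, 0, 0], 0, 3.5],
  [[-3, 0, 0], 0, 3.5],
  [[-6, 0, 0], 0, 3.5],
  [[-9, 0, 0], 0, 3.5],
  [[-12, 0, 0], 0, 5],
  [[-13, 0, 0], 0, 5],
])

```text
time: 6.65
ee_pos: [0.6457, -0.0059, 0.167]
tcp_rot: [18.5, 89.6, -0.3]
wrist_force: [1.8, 0.2, 0.8]
opening: 0.05
```

```bash
python3 - <<'E'
from h import *
import pickle
plan([.446,.328,.17],128.4); plan([.446,.328,.17],128.4,True)
o=bot.get_obs();im,d=bot.camera("wrist");cv2.imwrite("pics/w5.png",im);pickle.dump((o,d),open("w5.pkl","wb"))
E
```

```text
t 6.65 tcp [ 0.6457 -0.0059  0.167 ] down [ 0.007 -0.    -1.   ] jawyaw -18.73 q6 108.2 open 0.05 F [1.8 0.2 0.8]
shift cm [ -0.43  25.22 -29.63] turn 32.87
t 6.65 tcp [ 0.6457 -0.0059  0.167 ] down [ 0.007 -0.    -1.   ] jawyaw -18.73 q6 108.2 open 0.05 F [1.8 0.2 0.8]
shift cm [ -0.43  25.22 -29.63] turn -147.13
```

View pics/w5.png

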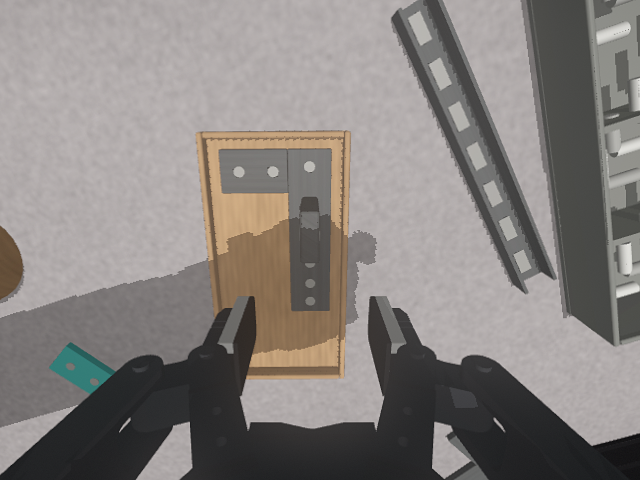

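Emit:
play_rows([
  [[-0.2, 1.5, -1.8], -7, 5],
  [[-0.4, 4, -4.8], -14, 5],
  [[-0.4, 6.5, -7.7], -21, 5],
  [[-0.4, 9, -10.6], -28, 5],
  [[-0.4, 11.5, -13.5], -35, 5],
  [[-0.4, 14, -16.5], -42, 5],
  [[-0.4, 16.5, -19.4], -49, 5],
  [[-0.4, 19, -22.4], -56, 5],
  [[-0.4, 21.5, -25.3], -63, 5],
  [[-0.4, 23.5, -27.6], -70, 5],
  [[-0.4, 24.8, -29.1], -77, 5],
  [[-0.4, 25.2, -29.6], -84, 5],
])

```text
time: 7.7
ee_pos: [0.443, 0.33, 0.1641]
tcp_rot: [118.7, 89.9, -175.5]
wrist_force: [-0.1, -0.7, -0.7]
opening: 0.0499
```

Emit:
play_rows([
  [[0, 0, 0], -7, 5],
  [[0, 0, 0], -14, 5],
  [[0, 0, 0], -21, 5],
  [[0, 0, 0], -28, 5],
  [[0, 0, 0], -35, 5],
  [[0, 0, 0], -42, 5],
  [[0, 0, 0], -49, 5],
  [[0, 0, 0], -56, 5],
  [[0, 0, 0], -63, 5],
  [[0, 0, 0], -63, 5],
])

```text
time: 8.53
ee_pos: [0.4448, 0.3276, 0.1642]
tcp_rot: [87.3, 89.9, -144.1]
wrist_force: [-0.6, -0.4, 0.6]
opening: 0.0501
```

```bash
python3 - <<'E'
from h import *
import pickle
plan([.446,.328,.17],128.4)
o=bot.get_obs();im,d=bot.camera("wrist");cv2.imwrite("pics/w6.png",im);pickle.dump((o,d),open("w6.pkl","wb"))
E
```

```text
t 8.53 tcp [0.4448 0.3276 0.1642] down [-0.001 -0.001 -1.   ] jawyaw 128.6 q6 -2.2 open 0.0501 F [-0.6 -0.4  0.6]
shift cm [-0.58 -0.12 -0.04] turn 0.2
```

View pics/w6.png

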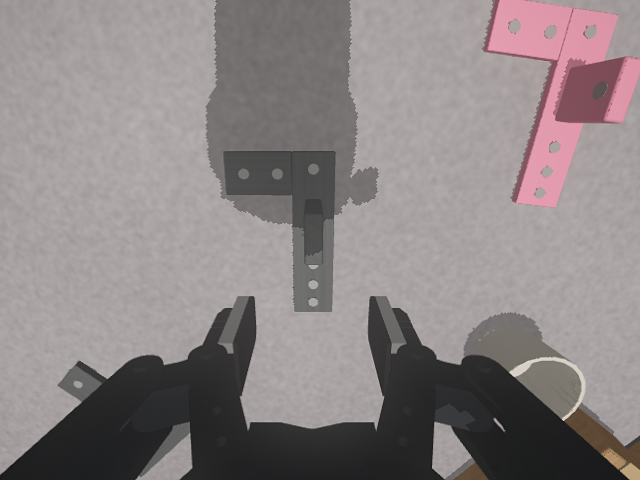

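```bash
python3 - <<'E'
from h import *
import pickle
o,d=pickle.load(open("w6.pkl","rb"))
uv=np.array([(332.5,311.5),(294,312),(335.5,152),(224,152),(227,195),(293,195)])
for fz in(None,0.):
    p,r=fit([(cam("wrist",o),uv,range(6))],BR,[.446,.328,-51.6,0],fz);print(p.round(4),r.round(1).tolist())
plan([*p[:2],.025],p[2]+180)
E
```

```text
[ 4.45200e-01  3.30500e-01 -5.14901e+01 -1.10000e-03] [[-0.2, 0.1], [0.4, -0.4], [0.4, 0.0], [-0.2, -0.1], [-0.0, 0.1], [-0.3, 0.2]]
[  0.445    0.3304 -51.5046   0.    ] [[-0.1, 0.5], [0.4, -0.1], [0.7, -0.2], [-0.4, -0.4], [-0.2, 0.1], [-0.3, 0.2]]
t 8.58 tcp [0.4448 0.3276 0.1642] down [-0.001 -0.001 -1.   ] jawyaw 128.16 q6 -1.8 open 0.0501 F [ 0.2 -0.9  0.2]
shift cm [13.92 -0.2   0.21] turn -0.33
```

Emit:
play_rows([
  [[3, -0.1, 0.2], 0, 4],
  [[6, -0.2, 0.2], 0, 4],
  [[9, -0.2, 0.2], 0, 4],
  [[11.5, -0.2, 0.2], 0, 4],
  [[13.2, -0.2, 0.2], 0, 4],
  [[13.9, -0.2, 0.2], 0, 4],
  [[13.9, -0.2, 0.2], 0, 4],
  [[13.9, -0.2, 0.2], 0, 0.5],
  [[13.9, -0.2, 0.2], 0, 0.5],
  [[13.9, -0.2, 0.2], 0, 0.5],
  [[13.9, -0.2, 0.2], 0, 0.5],
  [[13.9, -0.2, 0.2], 0, 0.5],
], squeeze=50)

```text
time: 9.58
ee_pos: [0.4462, 0.331, 0.0274]
tcp_rot: [-95.7, 89.8, 32.6]
wrist_force: [-0.4, -1.1, 6.6]
opening: 0.0132
```

Emit:
play_rows([
  [[0, 0, 0], 0, 0.5],
  [[0, 0, 0], 0, 0.5],
  [[-1, 0, 0], 0, 0.5],
  [[-2.5, 0, 0], 0, 0.5],
  [[-4.5, 0, 0], 0, 0.5],
  [[-6.5, 0, 0], 0, 0.5],
  [[-8.5, 0, 0], 0, 0.5],
  [[-11, 0, 0], 0, 0.5],
  [[-12, 0, 0], 0, 0.5],
  [[-12, 0, 0], 0, 0.5],
])

```text
time: 10.42
ee_pos: [0.4463, 0.3313, 0.1488]
tcp_rot: [-89.9, 89.8, 38.4]
wrist_force: [-0.6, -0.3, -1.9]
opening: 0.0136
```

```bash
python3 - <<'E'
from h import *
import pickle
plan([*slot(0,(.6048,-.038,-18.4)),.16],161.6)
o=bot.get_obs();im,d=bot.camera("wrist");cv2.imwrite("pics/w7.png",im);pickle.dump((o,d),open("w7.pkl","wb"))
im=bot.camera("top")[0];cv2.imwrite("pics/t7.png",im)
E
```

```text
t 10.42 tcp [0.4463 0.3313 0.1488] down [ 0.003  0.003 -1.   ] jawyaw 128.27 q6 -1.7 open 0.0136 F [-0.6 -0.3 -1.9]
shift cm [ -1.19  15.55 -38.83] turn -33.33
```

View pics/w7.png

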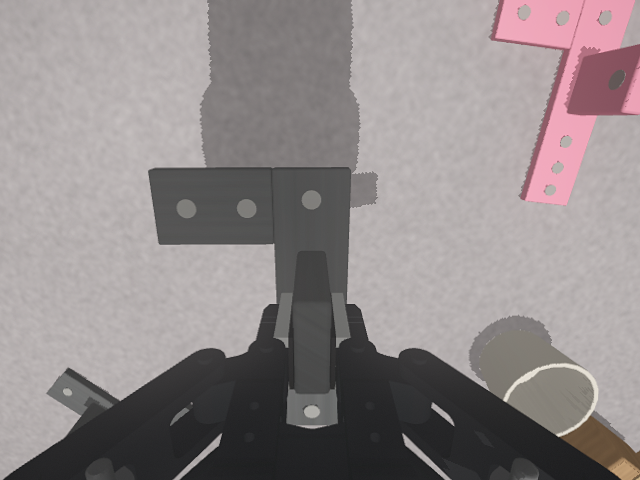

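View pics/t7.png

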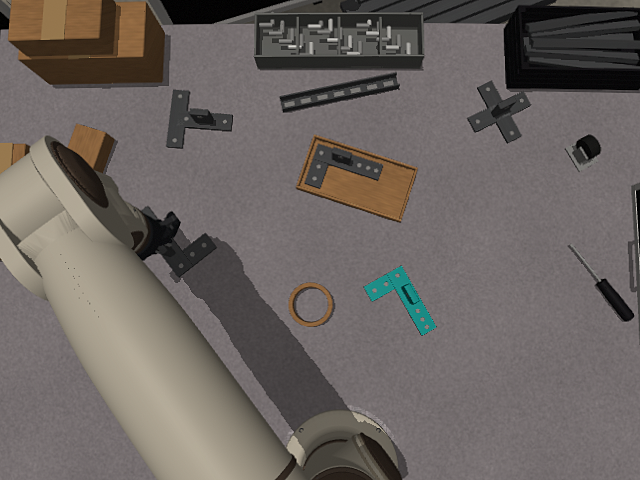

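Emit:
play_rows([
  [[-0.3, 0.6, -1.5], -2, 0.5],
  [[-0.6, 1.8, -4.5], -5, 0.5],
  [[-0.8, 3.2, -8], -9, 0.5],
  [[-1, 4.6, -11.5], -12, 0.5],
  [[-1.2, 6, -15], -15, 0.5],
  [[-1.2, 7.4, -18.5], -18, 0.5],
  [[-1.2, 8.8, -22], -21, 0.5],
  [[-1.2, 10.2, -25.5], -24, 0.5],
  [[-1.2, 11.6, -29], -27, 0.5],
  [[-1.2, 13, -32.5], -30, 0.5],
  [[-1.2, 14.4, -36], -32, 0.5],
  [[-1.2, 15.2, -38], -33.3, 0.5],
])

```text
time: 11.52
ee_pos: [0.5611, -0.0653, 0.1555]
tcp_rot: [26.2, 89.8, -172.2]
wrist_force: [0.4, -0.5, -2.8]
opening: 0.0132
```

```bash
python3 - <<'E'
from h import *
plan([*slot(0,(.6048,-.038,-18.4)),.15],161.6)
E
```

```text
t 11.52 tcp [ 0.5611 -0.0653  0.1555] down [-0.003 -0.    -1.   ] jawyaw 161.57 q6 -78.2 open 0.0132 F [ 0.4 -0.5 -2.8]
shift cm [ 0.55  0.33 -0.48] turn -0.03
```

Emit:
play_rows([
  [[0.6, 0.35, -0.8], 0, 0.5],
  [[0.6, 0.35, -0.8], 0, 0.5],
  [[0.6, 0.35, -0.8], 0, 0.5],
])

```text
time: 11.77
ee_pos: [0.5671, -0.0674, 0.1498]
tcp_rot: [5.5, 89.8, 167.0]
wrist_force: [0.6, -0.9, -3.5]
opening: 0.0132
```

```bash
python3 - <<'E'
from h import *
import pickle
plan([*slot(0,(.6048,-.038,-18.4)),.15],161.6)
o=bot.get_obs();im,d=bot.camera("wrist");cv2.imwrite("pics/w8.png",im);pickle.dump((o,d),open("w8.pkl","wb"))
E
```

```text
t 11.77 tcp [ 0.5671 -0.0674  0.1498] down [-0.003  0.001 -1.   ] jawyaw 161.52 q6 -78.3 open 0.0132 F [ 0.6 -0.9 -3.5]
shift cm [-0.02  0.32  0.15] turn -0.08
```

View pics/w8.png

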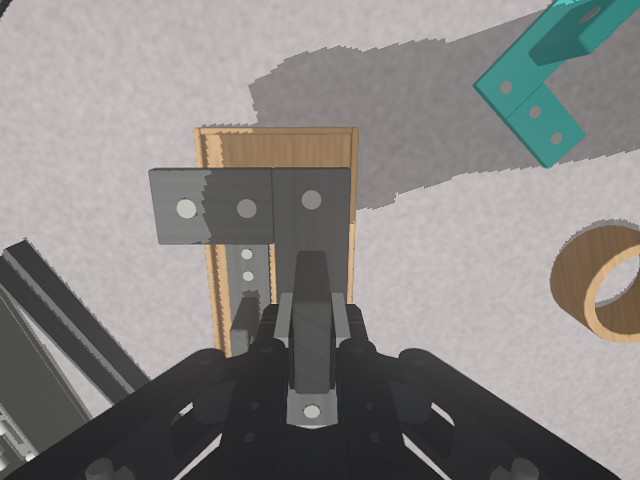

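```bash
python3 - <<'E'
from held import *
o,d=pickle.load(open("w8.pkl","rb"));c=cam("wrist",o)
im=cv2.imread("pics/w8.png");cv2.imwrite("pics/w8c.png",cv2.resize(im[115:355,140:370],None,fx=2.5,fy=2.5,interpolation=cv2.INTER_CUBIC))
P=unproj(c,[(195.5,128),(358.5,128)],.02);print(P.round(4).tolist(),np.linalg.norm(P[0]-P[1]))
v=P[0]-P[1];y=np.arctan2(v[1],v[0]);m=P.mean(0)[:2]
print("tray yaw",np.degrees(y),"centre",m+.117*np.array([-np.sin(y),np.cos(y)]))
held("w8.pkl",[(350.5,168),(148.5,169.5),(159,244.5),(275,244)],[2,3,4,5],-18.4)
E
```

```text
[[0.623, -0.1663, 0.02], [0.51, -0.1285, 0.02]] 0.11912439521388249
tray yaw -18.50959302061787 centre [ 0.60363789 -0.03642164]
pose [  0.5662  -0.0688 -18.1054   0.1213] res [[0.4, 0.1], [-0.2, 0.2], [0.3, -0.0], [-0.5, -0.3]] tool off (xyz mm): [28.5  1.6  0.3] yaw-jaw 0.38
```

View pics/w8c.png

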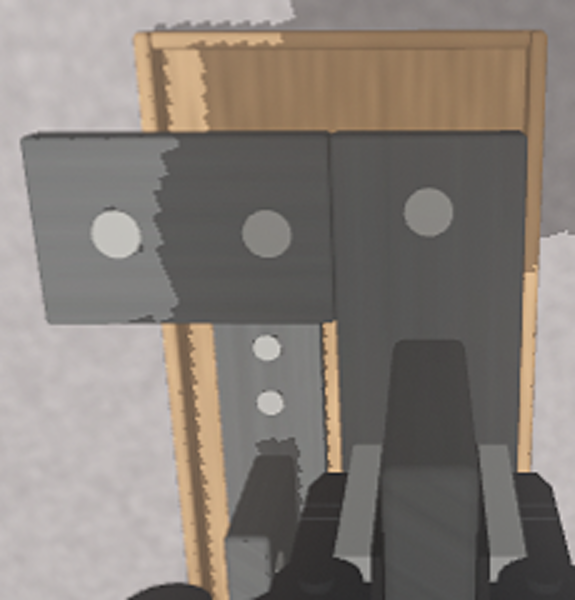

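Emit:
play_rows([
  [[0, 0.1, 0.15], 0, 0.5],
  [[1, 0.1, 0.15], 0.2, 0.5],
  [[3, 0.1, 0.15], 0.2, 0.5],
  [[4, 0.1, 0.15], 0.2, 0.5],
  [[4, 0.1, 0.15], 0.2, 0.5],
  [[4, 0.1, 0.15], 0.2, 0.5],
])

```text
time: 12.32
ee_pos: [0.5656, -0.0677, 0.1113]
tcp_rot: [11.5, 89.9, 172.9]
wrist_force: [-0.2, 0.2, -1.6]
opening: 0.0131
```

```bash
python3 - <<'E'
from h import *
import pickle
plan([*slot(0,(.6042,-.0372,-18.4)),.032],161.6)
o=bot.get_obs();im,d=bot.camera("wrist");cv2.imwrite("pics/w9.png",im);pickle.dump((o,d),open("w9.pkl","wb"))
cv2.imwrite("pics/w9c.png",cv2.resize(im[115:355,120:400],None,fx=2.5,fy=2.5,interpolation=cv2.INTER_CUBIC))
E
```

```text
t 12.32 tcp [ 0.5656 -0.0677  0.1113] down [-0.001  0.    -1.   ] jawyaw 161.41 q6 -78.2 open 0.0131 F [-0.2  0.2 -1.6]
shift cm [7.94 0.18 0.09] turn -0.19
```

View pics/w9c.png

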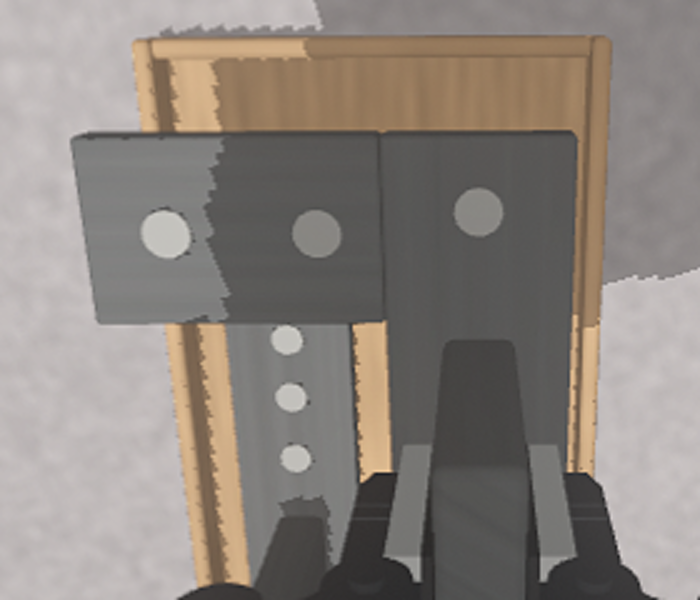

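```bash
python3 - <<'E'
from held import *
o,d=pickle.load(open("w9.pkl","rb"));c=cam("wrist",o)
P=unproj(c,[(172.8,130.2),(364.4,130.2)],.02);print(P.round(4).tolist(),np.linalg.norm(P[0]-P[1]))
v=P[0]-P[1];y=np.arctan2(v[1],v[0]);m=P.mean(0)[:2]
t=m+.117*np.array([-np.sin(y),np.cos(y)])
print("tray yaw",np.degrees(y),"centre",t,"want lug",slot(0,(*t,np.degrees(y))))
held("w9.pkl",[(350.5,168),(148.5,169.5),(159,244.5),(275,244)],[2,3,4,5],-18.4)
E
```

```text
[[0.6242, -0.1671, 0.02], [0.5099, -0.1286, 0.02]] 0.12061704519837951
tray yaw -18.629333664667776 centre [ 0.60439291 -0.03699332] want lug [np.float64(0.5641238521485367), np.float64(-0.06879588375298477)]
pose [  0.5647  -0.0692 -18.195    0.083 ] res [[0.4, 0.1], [-0.2, 0.2], [0.4, -0.0], [-0.5, -0.3]] tool off (xyz mm): [28.4  1.7  0.3] yaw-jaw 0.4
```

Emit:
play_rows([
  [[1.5, 0, 0.05], 0.2, 0.5],
  [[3.5, 0, 0.05], 0.2, 0.5],
  [[5.2, 0, 0.05], 0.2, 0.5],
  [[6.5, 0, 0.05], 0.2, 0.5],
  [[7.2, 0, 0.05], 0.2, 0.5],
  [[7.5, 0, 0.05], 0.2, 0.5],
  [[7.7, 0, 0.05], 0.2, 0.5],
  [[7.8, 0, 0.05], 0.2, 0.5],
  [[7.8, 0, 0.05], 0.2, 0.5],
])

```text
time: 13.12
ee_pos: [0.5662, -0.0681, 0.0346]
tcp_rot: [-165.9, 89.9, -4.7]
wrist_force: [1.0, 0.5, -2.6]
opening: 0.0134
```

Emit:
play_rows([
  [[0.15, 0, 0], 0, 0.5],
  [[0.25, 0, 0], 0, 0.5],
  [[0.3, 0, 0], 0, 0.5],
  [[0.3, 0, 0], 0, 0.5],
])

```text
time: 13.45
ee_pos: [0.5663, -0.0682, 0.0324]
tcp_rot: [-167.5, 89.9, -6.3]
wrist_force: [-2.5, 0.4, 6.4]
opening: 0.0133
```

Contact with the floor (+6 N). Release and rise.

Emit:
play_rows([
  [[0, 0, 0], 0, 2],
  [[0, 0, 0], 0, 3],
  [[0, 0, 0], 0, 3.5],
  [[0, 0, 0], 0, 3.5],
  [[-1, 0, 0], 0, 3.5],
  [[-3, 0, 0], 0, 3.5],
  [[-6, 0, 0], 0, 3.5],
  [[-9, 0, 0], 0, 3.5],
  [[-12, 0, 0], 0, 5],
  [[-15, 0, 0], 0, 5],
  [[-16, 0, 0], 0, 5],
  [[-16, 0, 0], 0, 5],
])

```text
time: 14.45
ee_pos: [0.5669, -0.0682, 0.1947]
tcp_rot: [-167.7, 89.7, -6.5]
wrist_force: [0.4, -0.4, 0.4]
opening: 0.0504
```

```bash
python3 - <<'E'
from h import *
import pickle
o=bot.get_obs();im,d=bot.camera("wrist");cv2.imwrite("pics/w10.png",im);pickle.dump((o,d),open("w10.pkl","wb"))
cv2.imwrite("pics/s10.png",bot.camera("scene")[0])
E
```

```text
(no output)
```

View pics/w10.png

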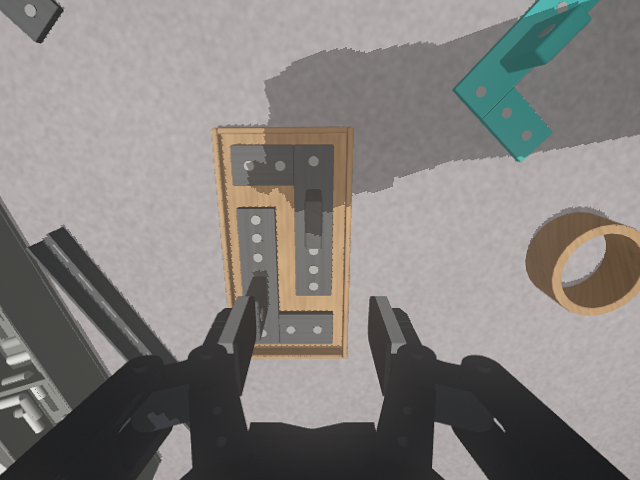

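View pics/s10.png

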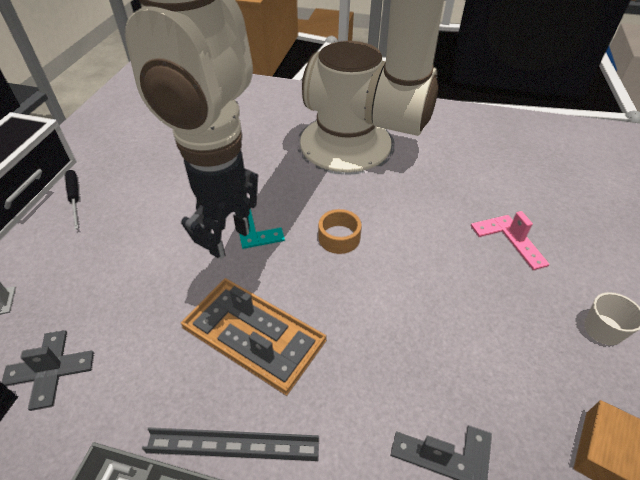

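```bash
python3 - <<'E'
from h import *
import pickle
o,d=pickle.load(open("w10.pkl","rb"));c=cam("wrist",o)
p,r=fit([(c,np.array([(331,296),(295.5,295.5),(334,144.5),(231,146),(234,186),(294,185)]),range(6))],BR,[.564,-.069,-18.4,.005]);print(p.round(4),r.round(1).tolist())
p,r=fit([(c,np.array([(275,207),(237,209),(280,345),(333,344),(333,312),(280,312)]),[1,0,5,3,4,5])][:0]+[(c,np.array([(275.,207),(237,209),(333,344),(333,312),(279.5,312)]),[1,0,3,4,5])],BR,[.644,-.006,161.6,.005]);print(p.round(4),r.round(1).tolist())
print(bot.get_obs()["time"]); print(bot.job_done())
E
```

```text
[ 5.65600e-01 -6.86000e-02 -1.88296e+01  3.20000e-03] [[0.2, -0.6], [0.3, -0.2], [0.2, 1.0], [-0.4, -0.6], [-0.6, -0.3], [0.2, 0.8]]
[ 6.445000e-01 -3.400000e-03  1.616949e+02  1.700000e-03] [[0.0, 0.7], [-0.1, -1.0], [-0.1, -2.0], [0.3, 0.5], [-0.0, 0.7]]
14.55
the job is handed in; nothing more can be done
None
```

Both dark brackets are in the tray, nested head to foot and flat on its floor. The job was handed in at 14.6 s, with the gripper open and about 16 cm above them.

**What I did:** I first set the bracket from the robot's right in the place at (28, 43), turned half round. Then I set the one from the left in the place at (-28, -43). The turquoise, pink, T-shaped and cross-shaped look-alikes were left alone.

**Last checks:**
- **Position:** In the last wrist picture, both brackets lie inside the rim with gaps all round. The lug positions fitted from that picture are within about 3 mm of the intended places, and the yaws within about 0.5°.
- **Height:** The undersides fit at z of about 2 and 3 mm, against 5 mm for the floor. That matches within the calibration, which is good to about 2 mm.
- **Contact:** The bracket weight came off the wrist when the first one touched down, and the second pressed about 6 N. All wrist forces I read stayed below 8 N.

**Disagreements:** The overhead and scene pictures together put the bracket and tray heights about 4–5 mm low. The wrist views differed by about 2 mm on the tray's centre. Both are well inside the 10 mm clearance, so I did not correct anything further.

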